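# Index the vial-tray slide to its next hole and hold the pin home

### The job

The vial tray's slide is locked to its rail by a spring plunger: pull the black knob up to free the pin, move the slide to the next hole towards the end of the rail with the upright sampling post, feeling for where the pin drops in (the hole plate is adjustable, so its place is not known beforehand). Then push the knob fully down against its collar and finish while still holding it down there, without letting go. Leave the other things on the bench where they are.

Things in the scene. Friction and masses are not known exactly. Their poses are not given: they have to be found in the camera images.
- rail: Fixed rail of the tray slide: grey base plate 100 (x) by 340 (y) by 12 mm, two aluminium cheeks up to 38 mm, black end blocks up to 52 mm. Origin: centre of its underside, on the bench. It runs along its own y; its +y end carries the upright steel sampling post with a dark steel head (own x 42, y 158 mm, 137 mm high).
- start_hole (a point): Start hole in the steel hole plate between the rail's cheeks, plate top 38 mm above the bench; fixed point at rail x 0, y -50 mm. Holes are 12 mm long. The next hole lies 50 to 72 mm from here towards the rail's +y (adjustable, its place is not reported); one more hole 45 mm after that is the wrong one.
- slide (a joint): Travel of the slide along the rail's +y, m: 0 in the start hole (2 mm play either way), at most 0.13. The slide is an aluminium plate 78 (x) by 90 (y) mm, its top 54 mm above the bench. It runs with 1 to 3 N of friction and stays where it is left.
- collar (a point): Centre of the top of the steel collar, 76 mm above the bench, in the middle of the slide and moving with it. The collar is 36 mm in diameter and 22 mm high, a good place to push the slide along. The white vial tray on the slide lies 40 to 116 mm from here towards the rail's +x, 86 mm long, vial caps up to 83 mm above the bench.
- plunger (a joint): Height of the knob and pin, m: 0 at rest in a hole, 0.016 fully up, -0.004 fully down (knob on the collar). A spring of 800 N/m returns it to 0 from both sides: 3 N holds it down, 9 N lifts the round-tipped 8 mm pin clear (above 0.011). Let down between holes the pin rides on the plate at about 0.010 and drops by itself into a hole that it is slid across slowly.
- knob: The black round knob of the plunger, upright, 28 mm in diameter and 38 mm high, in the middle of the collar. Origin: centre of its underside, 80 mm above the bench at rest (top 118 mm). It moves with the slide and with the plunger.
- bottle: Bystander: amber jar, 56 mm in diameter, 110 mm high, beyond the rail. Origin: centre of its underside.
- beaker: Bystander: glass beaker, 68 mm in diameter, 85 mm high, beyond the rail. Origin: centre of its underside.
- vial_box: Bystander: white divided box 80 by 80 by 40 mm, off the rail's -y end. Origin: centre of its underside.
- wrench: Bystander: steel wrench 130 mm long lying on the robot's side of the rail.

How it is judged:
By the outcome, as a careful person would: the job done as asked, in the order asked, and still so for the second after the job is handed in, while the arm keeps its last pose, push and grip.
It also fails if it takes over 51 s, if anything falls off the work surface, if the arm or the gripper's body presses on something with over 40 N, if the wrist force passes 120 N, or if a joint passes its speed limit or range.

### The arm

A 7-joint arm with a two-finger parallel gripper is mounted at the origin on the work surface. World frame = base frame: x ahead of the robot, y to its left, z up, the work surface at z = 0. Lengths are in m, angles in rad, forces in N, time in s.
With the tool pointing down it reaches from about 0.4 to 0.85 m from the base axis. Payload 6.9 kg.
Tool frame: the origin (TCP) lies on the front face of the gripper's body, between the roots of the fingers; the fingertips stand 73 mm ahead of it and the grasp point (between the pads) lies 54 mm ahead of it; z points along the fingers, y is the line along which they close (so a half turn about z gives the same grasp; the last joint's range is limited). The gripper opens to 85 mm and grips with 20 to 120 N. Pads are 22 mm wide; open, the fingers measure 114 mm over their backs; the gripper's body (76 mm by 85 mm) begins 54 mm behind the grasp point. The pads swing forward as they close: fully open they stand 13 mm farther back than shut.
Start: joints at [1.266, 0.507, -0.238, 1.5, 0.126, 1.149, -0.155], TCP at [0.249, -0.573, 0.304] pointing down, gripper open.
Joint ranges: [-3.08, 3.08], [-0.24, 2.05], [-1.43, 1.35], [0, 2.5], [-1.52, 4.66], [0.17, 1.96], [-2.89, 2.89]. Speed limits (rad/s): [2.39, 2.39, 3.14, 3.14, 3.14, 3.14, 3.14].

### API

Orientations are given as a rotation vector (axis times angle).
In Python, from cell import * gives the robot as it stands. The module is installed in compiled form; this text tells all that it offers.
- The arm moves only by the tool move_arm, never from a script. Its argument "moves" is a list of rows, each an object of numbers: "tx", "ty", "tz": the shift along the world's x, y, z in cm; "rx", "ry", "rz": the turn, a rotation vector about the world's x, y, z in rad. A call has 1 to 10 rows; each row is the pose to reach, as a shift and turn from the pose commanded when the call began; what a row does not reach only later rows make up. A row lasts 1/10 s, in which the tool goes at most 50 mm and 8.59 degrees, less where a joint would pass 70% of its speed; a pose out of reach is approached as far as the arm can. A call with a gripper value outside its range is refused whole. "claw" is the closure, from 0 (fully open) to 1 (shut), set as the call begins (left out, the last holds). The fingers move at their own pace and stop on an object; "force" is the grip in N (left out, the last holds). Time passes only in rows, so rows that repeat a pose let the fingers close. It gives the time, the measured TCP pose, the force, the opening and the grip force at its end, in the units of the state.
- sense(): the state, without advancing time (a new reading comes with each control period).
- read_camera(name): name is "scene" or "top"; returns (picture, depth): 480x640x3 uint8, red, green, blue; 480x640 float32, m along the optical axis (not along the pixel's ray), 0 where there is no reading.
- camera_model(name): a dict with "mtx" (3x3 intrinsics, pixels), "D" ([k1, k2, p1, p2, k3] as OpenCV has them; the pictures are not rectified), "position" and "orientation" of the camera in the world. Camera axes: x right, y down, z forward; pixel columns grow to the right and rows downward; lengths in m; the calibration is good to about 2 mm. A picture is of the moment at which its call begins. camera_model takes no time and is no camera call.
- close_job(): hands the job in; it is judged then, once.
The state is a dict: "time": time; "joints": joint angles; "qvel": joint speeds; "effort": joint torques, N m; "tool_pos": TCP position; "ee_rot": TCP orientation; "ft_force": force on the tool from outside, world axes, zero at the start; "wrist_torque": the same for the moment, N m; "gripper_width": finger opening in m; "gripper_force": force on a finger pad.
Only numpy, scipy, OpenCV 4.12 (cv2) and the standard library are available. Lean on these libraries where they do the work, as an engineer would, in place of code of your own. Each camera call takes 0.05 s, during which the arm holds its last target. There are 200 camera calls.

## Working session

There is one attempt and no reset: what is moved stays moved. The work goes in short steps, Python scripts to look and compute and a tool call to move; the robot and the scene stay as the last step left them, time stands still between calls to the robot, and variables do not carry over. Pictures are saved under pics/ and viewed, at most 10 in all, crops included, and the job is handed in when it is done.

Besides the shell and the picture viewer there is one more tool, called by a JSON object that holds its "fn" and its "kwargs". move_arm: Moves the arm, as the interface text tells. Its arguments: {"type":"object","properties":{"moves":{"type":"array","items":{"type":"object","properties":{"tx":{"type":"number"},"ty":{"type":"number"},"tz":{"type":"number"},"rx":{"type":"number"},"ry":{"type":"number"},"rz":{"type":"number"}}}},"claw":{"type":"number"},"force":{"type":"number"}},"required":["moves"]}

```bash
mkdir -p pics
cat > h.py <<'E'
from cell import *
import numpy as np, cv2
from scipy.spatial.transform import Rotation as R
def rotm(o):
    o=np.array(o,float)
    if o.shape==(3,3): return o
    return R.from_rotvec(o).as_matrix() if o.size==3 else R.from_quat(o).as_matrix()
def cloud(name):
    im,d=read_camera(name); m=camera_model(name)
    v,u=np.mgrid[0:480,0:640]
    p=cv2.undistortPoints(np.stack([u,v],-1).reshape(-1,1,2).astype(np.float32),np.array(m["mtx"]),np.array(m["D"])).reshape(480,640,2)
    P=np.dstack([p[...,0]*d,p[...,1]*d,d])
    W=P@rotm(m["orientation"]).T+np.array(m["position"])
    W[d==0]=np.nan
    return im,W
E
python3 - <<'E'
from h import *
s=sense(); print({k:np.round(v,3) for k,v in s.items()})
for n in("top","scene"):
    m=camera_model(n); print(n,m["position"],m["orientation"])
    im,W=cloud(n); cv2.imwrite(f"pics/{n}0.png",im[...,::-1]); np.savez(f"{n}0.npz",im=im,W=W)
E
```

```text
{'time': np.float64(0.0), 'joints': array([ 1.267,  0.508, -0.238,  1.501,  0.126,  1.149, -0.155]), 'qvel': array([ 0.   ,  0.001, -0.001,  0.001,  0.002,  0.002, -0.   ]), 'effort': array([-1.0000e-03, -6.2061e+01, -2.1870e+00, -2.4966e+01,  1.3000e-02,
        1.2000e-02,  0.0000e+00]), 'tool_pos': array([ 0.249, -0.573,  0.303]), 'ee_rot': array([-3.074e+00, -6.390e-01,  1.000e-03]), 'ft_force': array([-0.849, -0.023,  0.431]), 'wrist_torque': array([ 0.036,  0.004, -0.047]), 'gripper_force': np.float64(0.0), 'gripper_width': np.float64(0.085)}
top [0.44538168 0.01994623 0.86557958] [-2.1427584   2.11626853 -0.188071  ]
scene [1.22260914 0.75890157 0.74916981] [-0.87670686 -2.38255845  1.23011115]
```

View pics/top0.png

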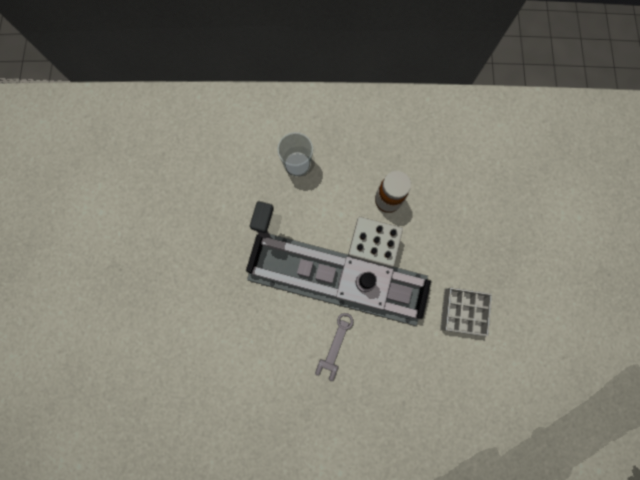

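View pics/scene0.png

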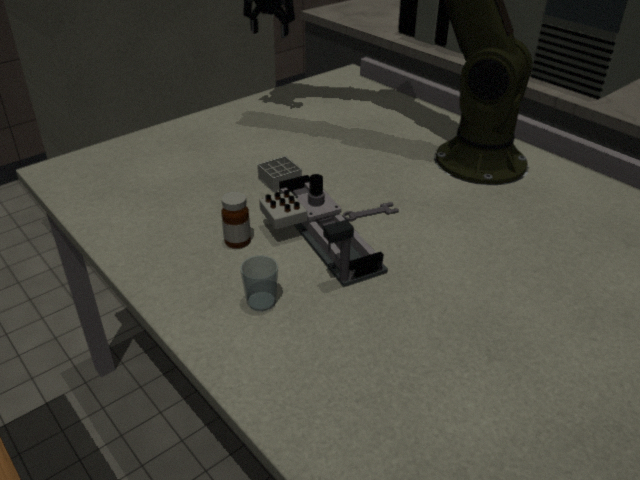

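The top view shows the rail running from (425,300) to (255,258), the post head at (261,217), the knob at (367,281), and the tray beyond it at (376,240).

Run:
```python
from h import *
z=np.load("top0.npz");W=z["W"];im=z["im"].astype(int)
sub=np.zeros((480,640),bool);sub[262:300,350:385]=1
k=sub&(W[...,2]>.105)&(W[...,2]<.13); print("knob",k.sum(),np.nanmedian(W[k],0),W[k].min(0),W[k].max(0))
hd=np.zeros_like(sub);hd[195:240,245:280]=1
h=hd&(W[...,2]>.12);print("head",h.sum(),W[h].mean(0),W[h].min(0),W[h].max(0), cv2.minAreaRect((W[h][:,:2]*1000).astype(np.float32)))
sl=np.zeros_like(sub);sl[245:320,325:400]=1
q=sl&(abs(W[...,2]-.054)<.004);print("slide",q.sum(),cv2.minAreaRect((W[q][:,:2]*1000).astype(np.float32)))
# rail cheeks
rl=np.zeros_like(sub);rl[228:330,240:435]=1
c=rl&(W[...,2]>.030)&(W[...,2]<.06);print("rail",c.sum(),cv2.minAreaRect((W[c][:,:2]*1000).astype(np.float32)))
e=rl&(abs(W[...,2]-.052)<.004)&(im.sum(-1)<120)
n,l,st,ce=cv2.connectedComponentsWithStats(e.astype(np.uint8))
for i in range(1,n):
    if st[i,4]>30: print("blk",st[i],W[l==i].mean(0))
t=np.zeros_like(sub);t[210:270,340:410]=1;t&=(W[...,2]>.06);print("tray",W[t].min(0),W[t].max(0),cv2.minAreaRect((W[t][:,:2]*1000).astype(np.float32)))
z=np.load("scene0.npz");W=z["W"]
s=np.zeros_like(sub);s[170:205,300:330]=1;k=s&(W[...,2]>.085)&(W[...,2]<.13);print("knob scene",k.sum(),W[k].min(0),W[k].max(0),W[k].mean(0))
```

```text
knob 227 [ 0.51157992 -0.06298609  0.11726497] [ 0.49840083 -0.07688953  0.10541746] [ 0.52549065 -0.04964146  0.12168876]
head 550 [0.61608288 0.11993695 0.13555884] [0.59098117 0.10142061 0.12001005] [0.64350412 0.14053864 0.14031625] ((617.6947631835938, 120.85103607177734), (30.268922805786133, 49.94255828857422), 75.15211486816406)
slide 1736 ((514.7642822265625, -64.34748840332031), (90.32230377197266, 81.96337890625), 75.59981536865234)
rail 5111 ((550.7086181640625, -21.551605224609375), (339.3736267089844, 130.11785888671875), 75.35115051269531)
blk [247 235  15  38 201] [0.564244   0.14240774 0.05188079]
blk [417 280  13  39 210] [ 0.48262596 -0.17246446  0.05204132]
tray [ 0.54244958 -0.13223927  0.06002778] [ 0.6336116  -0.03384856  0.08587987] ((588.6184692382812, -83.18727111816406), (86.44047546386719, 75.78014373779297), 75.61065673828125)
knob scene 236 [ 0.50215243 -0.07437773  0.08576416] [ 0.53036375 -0.04513412  0.11958194] [ 0.5202909  -0.05597254  0.10532026]
```

{"fn": "move_arm", "kwargs": {"moves": [{"tx":3,"ty":4,"rz":-0.07},{"tx":6,"ty":8,"rz":-0.2},{"tx":9,"ty":12,"rz":-0.33},{"tx":12,"ty":16,"rz":-0.45},{"tx":14,"ty":20,"rz":-0.55},{"tx":16,"ty":25,"rz":-0.62},{"tx":18,"ty":30,"rz":-0.664},{"tx":20.5,"ty":35,"rz":-0.664},{"tx":22.5,"ty":39,"rz":-0.664},{"tx":24.5,"ty":43,"rz":-0.664}], "claw": 0.3, "force": 40}}

```text
validation failed for argument at $.mo...
```

{"fn": "move_arm", "kwargs": {"moves": [{"tx":3.0,"ty":4.0,"tz":0.0,"rx":0.0,"ry":0.0,"rz":-0.07},{"tx":6.0,"ty":8.0,"tz":0.0,"rx":0.0,"ry":0.0,"rz":-0.2}], "claw": 0.3, "force": 40}}

```text
time: 0.3
tool_pos: [0.3083, -0.4932, 0.3029]
ee_rot: [-3.124, -0.318, 0.001]
ft_force: [2.0, 0.2, -0.4]
gripper_width: 0.0605
gripper_force: 0.0
```

{"fn": "move_arm", "kwargs": {"moves": [{"tx":3.0,"ty":4.0,"tz":0.0,"rx":0.0,"ry":0.0,"rz":-0.13},{"tx":5.5,"ty":8.0,"tz":0.0,"rx":0.0,"ry":0.0,"rz":-0.26},{"tx":8.0,"ty":12.0,"tz":0.0,"rx":0.0,"ry":0.0,"rz":-0.38},{"tx":10.5,"ty":16.0,"tz":0.0,"rx":0.0,"ry":0.0,"rz":-0.464},{"tx":12.5,"ty":20.5,"tz":0.0,"rx":0.0,"ry":0.0,"rz":-0.464},{"tx":14.0,"ty":25.0,"tz":0.0,"rx":0.0,"ry":0.0,"rz":-0.464},{"tx":15.5,"ty":29.5,"tz":0.0,"rx":0.0,"ry":0.0,"rz":-0.464},{"tx":17.0,"ty":34.0,"tz":0.0,"rx":0.0,"ry":0.0,"rz":-0.464},{"tx":18.5,"ty":38.5,"tz":0.0,"rx":0.0,"ry":0.0,"rz":-0.464},{"tx":20.2,"ty":43.0,"tz":0.0,"rx":0.0,"ry":0.0,"rz":-0.464}]}}

```text
time: 1.3
tool_pos: [0.511, -0.0614, 0.3038]
ee_rot: [3.116, -0.399, -0.001]
ft_force: [1.6, -1.2, -0.7]
gripper_width: 0.0596
gripper_force: 0.0
```

{"fn": "move_arm", "kwargs": {"moves": [{"tx":0.0,"ty":0.0,"tz":-2.0,"rx":0.0,"ry":0.0,"rz":0.0},{"tx":0.0,"ty":0.0,"tz":-5.0,"rx":0.0,"ry":0.0,"rz":0.0},{"tx":0.0,"ty":0.0,"tz":-8.0,"rx":0.0,"ry":0.0,"rz":0.0},{"tx":0.0,"ty":0.0,"tz":-9.5,"rx":0.0,"ry":0.0,"rz":0.0},{"tx":0.0,"ty":0.0,"tz":-9.5,"rx":0.0,"ry":0.0,"rz":0.0}]}}

```text
time: 1.8
tool_pos: [0.5097, -0.0631, 0.2066]
ee_rot: [3.116, -0.398, -0.008]
ft_force: [0.6, 0.4, 0.2]
gripper_width: 0.0602
gripper_force: 0.0
```

Run:
```python
from h import *
s=sense(); print({k:np.round(v,3) for k,v in s.items() if k in("time","joints","tool_pos","ee_rot","ft_force","gripper_width")})
r=R.from_rotvec(s["ee_rot"]).as_matrix();y=r[:,1];print("y",y,np.degrees(np.arctan2(y[1],y[0]))%180, "z",r[:,2])
im,W=cloud("scene"); c=im[130:330,200:440]; cv2.imwrite("pics/s1.png",cv2.resize(c,None,fx=3,fy=3)[...,::-1])
```

```text
{'time': np.float64(1.8), 'joints': array([ 0.223,  0.446, -0.211,  1.923,  0.127,  0.79 , -1.883]), 'tool_pos': array([ 0.51 , -0.063,  0.207]), 'ee_rot': array([ 3.116, -0.398, -0.008]), 'ft_force': array([0.585, 0.368, 0.226]), 'gripper_width': np.float64(0.06)}
y [-2.51201089e-01 -9.67934713e-01  6.36330801e-04] 75.45139914495385 z [-4.89730122e-03  6.13558274e-04 -9.99987820e-01]
```

View pics/s1.png

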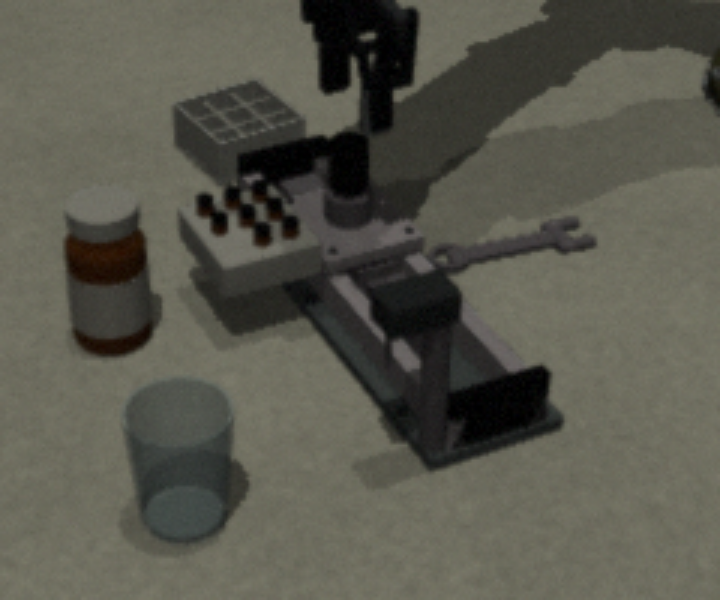

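The fingers straddle the knob line above it (crop 335–375, 100; knob at 350,150), so I'll lower and grip.

{"fn": "move_arm", "kwargs": {"moves": [{"tx":0.1,"ty":0.0,"tz":-1.5,"rx":0.0,"ry":0.0,"rz":0.0},{"tx":0.1,"ty":0.0,"tz":-3.0,"rx":0.0,"ry":0.0,"rz":0.0},{"tx":0.1,"ty":0.0,"tz":-4.2,"rx":0.0,"ry":0.0,"rz":0.0},{"tx":0.1,"ty":0.0,"tz":-4.7,"rx":0.0,"ry":0.0,"rz":0.0},{"tx":0.1,"ty":0.0,"tz":-4.7,"rx":0.0,"ry":0.0,"rz":0.0}]}}

```text
time: 2.35
tool_pos: [0.512, -0.0633, 0.1618]
ee_rot: [3.116, -0.398, -0.001]
ft_force: [0.3, -0.5, -0.1]
gripper_width: 0.0598
gripper_force: 0.0
```

{"fn": "move_arm", "kwargs": {"moves": [{"tx":0.0,"ty":0.0,"tz":0.0,"rx":0.0,"ry":0.0,"rz":0.0},{"tx":0.0,"ty":0.0,"tz":0.0,"rx":0.0,"ry":0.0,"rz":0.0},{"tx":0.0,"ty":0.0,"tz":0.0,"rx":0.0,"ry":0.0,"rz":0.0},{"tx":0.0,"ty":0.0,"tz":0.0,"rx":0.0,"ry":0.0,"rz":0.0},{"tx":0.0,"ty":0.0,"tz":0.0,"rx":0.0,"ry":0.0,"rz":0.0},{"tx":0.0,"ty":0.0,"tz":0.0,"rx":0.0,"ry":0.0,"rz":0.0}], "claw": 1.0, "force": 50}}

```text
time: 2.95
tool_pos: [0.5123, -0.0633, 0.1621]
ee_rot: [-3.116, 0.398, -0.001]
ft_force: [0.8, 0.5, 0.1]
gripper_width: 0.0265
gripper_force: 49.1
```

{"fn": "move_arm", "kwargs": {"moves": [{"tx":0.0,"ty":0.0,"tz":0.3,"rx":0.0,"ry":0.0,"rz":0.0},{"tx":0.0,"ty":0.0,"tz":0.6,"rx":0.0,"ry":0.0,"rz":0.0},{"tx":0.0,"ty":0.0,"tz":0.9,"rx":0.0,"ry":0.0,"rz":0.0},{"tx":0.0,"ty":0.0,"tz":1.2,"rx":0.0,"ry":0.0,"rz":0.0},{"tx":0.0,"ty":0.0,"tz":1.4,"rx":0.0,"ry":0.0,"rz":0.0},{"tx":0.0,"ty":0.0,"tz":1.4,"rx":0.0,"ry":0.0,"rz":0.0}]}}

```text
time: 3.55
tool_pos: [0.5122, -0.0633, 0.1758]
ee_rot: [-3.116, 0.398, -0.0]
ft_force: [5.6, -0.7, -10.3]
gripper_width: 0.0262
gripper_force: 49.8
```

{"fn": "move_arm", "kwargs": {"moves": [{"tx":0.1,"ty":0.4,"tz":0.05,"rx":0.0,"ry":0.0,"rz":0.0},{"tx":0.25,"ty":0.97,"tz":0.05,"rx":0.0,"ry":0.0,"rz":0.0},{"tx":0.45,"ty":1.74,"tz":0.05,"rx":0.0,"ry":0.0,"rz":0.0},{"tx":0.65,"ty":2.51,"tz":0.05,"rx":0.0,"ry":0.0,"rz":0.0},{"tx":0.85,"ty":3.28,"tz":0.05,"rx":0.0,"ry":0.0,"rz":0.0},{"tx":0.97,"ty":3.75,"tz":0.05,"rx":0.0,"ry":0.0,"rz":0.0},{"tx":1.05,"ty":4.07,"tz":0.05,"rx":0.0,"ry":0.0,"rz":0.0},{"tx":1.05,"ty":4.07,"tz":0.05,"rx":0.0,"ry":0.0,"rz":0.0}]}}

```text
time: 4.35
tool_pos: [0.5226, -0.0226, 0.176]
ee_rot: [3.116, -0.398, -0.0]
ft_force: [4.8, 0.4, -10.8]
gripper_width: 0.0264
gripper_force: 49.9
```

{"fn": "move_arm", "kwargs": {"moves": [{"tx":0.0,"ty":0.0,"tz":-0.15,"rx":0.0,"ry":0.0,"rz":0.0},{"tx":0.0,"ty":0.0,"tz":-0.3,"rx":0.0,"ry":0.0,"rz":0.0},{"tx":0.0,"ty":0.0,"tz":-0.35,"rx":0.0,"ry":0.0,"rz":0.0},{"tx":0.0,"ty":0.0,"tz":-0.35,"rx":0.0,"ry":0.0,"rz":0.0}]}}

```text
time: 4.75
tool_pos: [0.5226, -0.0226, 0.1728]
ee_rot: [-3.116, 0.398, -0.0]
ft_force: [4.5, -0.1, -7.4]
gripper_width: 0.0265
gripper_force: 50.3
```

{"fn": "move_arm", "kwargs": {"moves": [{"tx":0.0,"ty":0.0,"tz":0.0,"rx":0.0,"ry":0.0,"rz":0.0},{"tx":0.0,"ty":0.0,"tz":0.0,"rx":0.0,"ry":0.0,"rz":0.0},{"tx":0.0,"ty":0.0,"tz":0.0,"rx":0.0,"ry":0.0,"rz":0.0},{"tx":0.0,"ty":0.0,"tz":0.0,"rx":0.0,"ry":0.0,"rz":0.0}], "claw": 0.42}}

```text
time: 5.15
tool_pos: [0.5222, -0.0226, 0.1731]
ee_rot: [3.116, -0.398, -0.0]
ft_force: [0.3, -0.4, 0.3]
gripper_width: 0.0492
gripper_force: 0.0
```

{"fn": "move_arm", "kwargs": {"moves": [{"tx":0.0,"ty":0.0,"tz":-0.8,"rx":0.0,"ry":0.0,"rz":0.0},{"tx":0.0,"ty":0.0,"tz":-1.6,"rx":0.0,"ry":0.0,"rz":0.0},{"tx":0.0,"ty":0.0,"tz":-2.4,"rx":0.0,"ry":0.0,"rz":0.0},{"tx":0.0,"ty":0.0,"tz":-2.9,"rx":0.0,"ry":0.0,"rz":0.0},{"tx":0.0,"ty":0.0,"tz":-2.9,"rx":0.0,"ry":0.0,"rz":0.0}]}}

```text
time: 5.65
tool_pos: [0.522, -0.0225, 0.1428]
ee_rot: [3.116, -0.398, -0.003]
ft_force: [0.0, -0.5, -0.0]
gripper_width: 0.0498
gripper_force: 0.0
```

{"fn": "move_arm", "kwargs": {"moves": [{"tx":0.0,"ty":0.0,"tz":-0.3,"rx":0.0,"ry":0.0,"rz":0.0},{"tx":0.0,"ty":0.0,"tz":-0.5,"rx":0.0,"ry":0.0,"rz":0.0},{"tx":0.05,"ty":0.19,"tz":-0.5,"rx":0.0,"ry":0.0,"rz":0.0},{"tx":0.1,"ty":0.39,"tz":-0.5,"rx":0.0,"ry":0.0,"rz":0.0},{"tx":0.15,"ty":0.58,"tz":-0.5,"rx":0.0,"ry":0.0,"rz":0.0},{"tx":0.18,"ty":0.68,"tz":-0.5,"rx":0.0,"ry":0.0,"rz":0.0},{"tx":0.2,"ty":0.78,"tz":-0.5,"rx":0.0,"ry":0.0,"rz":0.0},{"tx":0.23,"ty":0.87,"tz":-0.5,"rx":0.0,"ry":0.0,"rz":0.0},{"tx":0.25,"ty":0.97,"tz":-0.5,"rx":0.0,"ry":0.0,"rz":0.0},{"tx":0.28,"ty":1.07,"tz":-0.5,"rx":0.0,"ry":0.0,"rz":0.0}]}}

```text
time: 6.65
tool_pos: [0.5249, -0.0138, 0.1389]
ee_rot: [3.114, -0.401, -0.001]
ft_force: [-1.2, -6.2, 2.6]
gripper_width: 0.0495
gripper_force: 3.5
```

{"fn": "move_arm", "kwargs": {"moves": [{"tx":0.025,"ty":0.097,"tz":0.0,"rx":0.0,"ry":0.0,"rz":0.0},{"tx":0.05,"ty":0.194,"tz":0.0,"rx":0.0,"ry":0.0,"rz":0.0},{"tx":0.075,"ty":0.29,"tz":0.0,"rx":0.0,"ry":0.0,"rz":0.0},{"tx":0.1,"ty":0.387,"tz":0.0,"rx":0.0,"ry":0.0,"rz":0.0}]}}

```text
time: 7.05
tool_pos: [0.5264, -0.0075, 0.1389]
ee_rot: [-3.116, 0.398, -0.0]
ft_force: [0.0, -0.9, -0.7]
gripper_width: 0.0494
gripper_force: 0.9
```

```bash
cat > k.py <<'E'
from h import *
import sys
s=sense(); yr=np.array([.2508,.968]); p0=np.array([.5115,-.0632])
for n in sys.argv[1:]:
    im,W=cloud(n); 
    P=W[(abs((W[...,:2]-p0)@np.array([.968,-.2508]))<.018)&((W[...,:2]-p0)@yr<.12)&((W[...,:2]-p0)@yr>-.02)&(W[...,2]>.1)&(W[...,2]<.132)&(im.sum(-1)<110)]
    print(n,len(P),P[:,2].max() if len(P) else 0)
    cv2.imwrite(f"pics/{n}_{s['time']:.2f}.png",cv2.resize(im[130:290,230:430] if n=="scene" else im[180:340,240:440],None,fx=4,fy=3.7)[:600,:800,::-1])
print(s["time"],"travel tcp mm",1000*(s["tool_pos"][:2]-p0)@yr, "f_along",s["ft_force"][:2]@yr, s["ft_force"], s["tool_pos"])
E
python3 k.py
```

```text
7.05 travel tcp mm 57.668421900453154 f_along -0.8141533781967685 [ 0.04335768 -0.85230112 -0.66424892] [ 0.52644027 -0.00749607  0.13892958]
```

{"fn": "move_arm", "kwargs": {"moves": [{"tx":0.025,"ty":0.097,"tz":0.0,"rx":0.0,"ry":0.0,"rz":0.0},{"tx":0.05,"ty":0.194,"tz":0.0,"rx":0.0,"ry":0.0,"rz":0.0},{"tx":0.075,"ty":0.29,"tz":0.0,"rx":0.0,"ry":0.0,"rz":0.0}]}}

```text
time: 7.35
tool_pos: [0.5271, -0.0049, 0.1389]
ee_rot: [-3.116, 0.398, -0.0]
ft_force: [0.3, -1.9, 0.6]
gripper_width: 0.0496
gripper_force: 0.6
```

```bash
python3 k.py scene
```

```text
scene 332 0.1318987087871476
7.35 travel tcp mm 60.3271810539178 f_along -1.7470406724305168 [ 0.32908948 -1.89005818  0.56381058] [ 0.52711065 -0.00492311  0.13889975]
```

{"fn": "move_arm", "kwargs": {"moves": [{"tx":0.025,"ty":0.097,"tz":0.0,"rx":0.0,"ry":0.0,"rz":0.0},{"tx":0.05,"ty":0.194,"tz":0.0,"rx":0.0,"ry":0.0,"rz":0.0},{"tx":0.075,"ty":0.29,"tz":0.0,"rx":0.0,"ry":0.0,"rz":0.0}]}}

```text
time: 7.7
tool_pos: [0.5276, -0.003, 0.1389]
ee_rot: [3.115, -0.399, -0.001]
ft_force: [-0.2, -6.0, 1.1]
gripper_width: 0.0498
gripper_force: 2.9
```

View pics/scene_7.35.png

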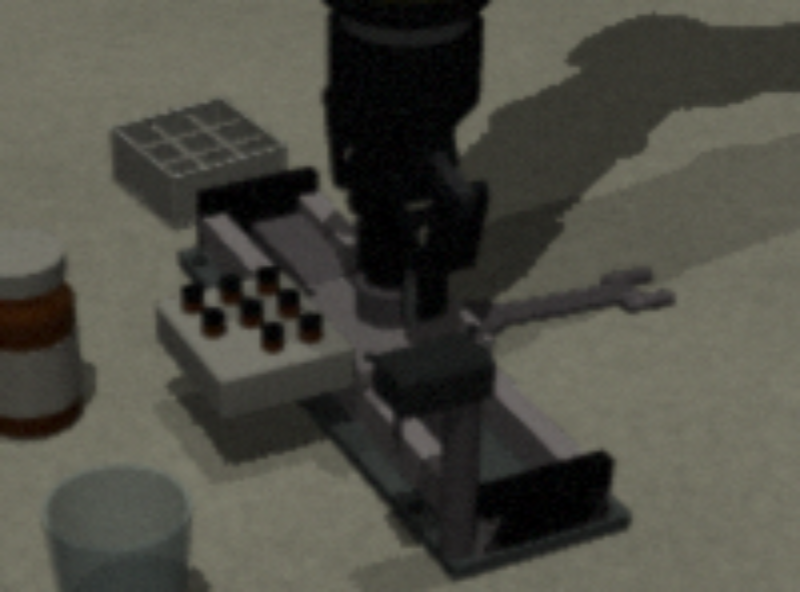

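The knob sits right above the collar (380,285) with hardly any gap, so the pin may have dropped. A small further push will test for the hole wall.

{"fn": "move_arm", "kwargs": {"moves": [{"tx":0.025,"ty":0.097,"tz":0.0,"rx":0.0,"ry":0.0,"rz":0.0},{"tx":0.05,"ty":0.194,"tz":0.0,"rx":0.0,"ry":0.0,"rz":0.0}]}}

```text
time: 7.9
tool_pos: [0.5278, -0.0026, 0.1388]
ee_rot: [3.113, -0.401, -0.002]
ft_force: [-1.5, -9.9, 2.4]
gripper_width: 0.0496
gripper_force: 5.1
```

```bash
python3 k.py scene
```

```text
scene 316 0.13189796287846356
7.9 travel tcp mm 62.75714756636021 f_along -9.999693365700127 [-1.49055287 -9.94407304  2.40244496] [ 0.5277631  -0.00258186  0.13877855]
```

Blocked at 10 N with slide travel of about 56 mm, so the pin is in the hole. I'll back off to centre, raise, and look.

{"fn": "move_arm", "kwargs": {"moves": [{"tx":-0.1,"ty":-0.4,"tz":0.0,"rx":0.0,"ry":0.0,"rz":0.0},{"tx":-0.23,"ty":-0.87,"tz":0.0,"rx":0.0,"ry":0.0,"rz":0.0},{"tx":-0.23,"ty":-0.87,"tz":0.6,"rx":0.0,"ry":0.0,"rz":0.0},{"tx":-0.23,"ty":-0.87,"tz":1.5,"rx":0.0,"ry":0.0,"rz":0.0},{"tx":-0.23,"ty":-0.87,"tz":2.3,"rx":0.0,"ry":0.0,"rz":0.0},{"tx":-0.23,"ty":-0.87,"tz":2.3,"rx":0.0,"ry":0.0,"rz":0.0}]}}

```text
time: 8.55
tool_pos: [0.5268, -0.0086, 0.1635]
ee_rot: [-3.116, 0.398, -0.004]
ft_force: [0.8, -0.2, 0.0]
gripper_width: 0.0496
gripper_force: 0.0
```

```bash
python3 k.py scene
```

```text
scene 344 0.13192569143262234
8.55 travel tcp mm 56.72888705137858 f_along 0.005162266652500741 [ 0.78464145 -0.19796055  0.03033636] [ 0.52679929 -0.00855968  0.1634581 ]
```

```bash
ls pics; cp pics/scene_8.5*.png pics/c.png
```

```text
s1.png
scene0.png
scene_7.35.png
scene_7.90.png
scene_8.55.png
top0.png
```

View pics/c.png

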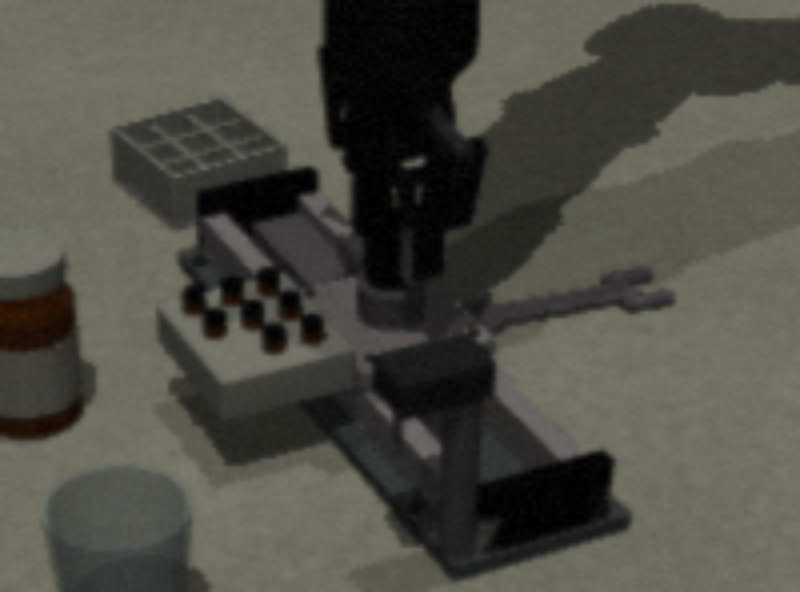

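The knob sits just above the collar at (390,285), so the pin is in. Next I grip it and press down.

{"fn": "move_arm", "kwargs": {"moves": [{"tx":0.0,"ty":-0.1,"tz":0.0,"rx":0.0,"ry":0.0,"rz":0.0},{"tx":0.0,"ty":-0.1,"tz":0.0,"rx":0.0,"ry":0.0,"rz":0.0},{"tx":0.0,"ty":-0.1,"tz":0.0,"rx":0.0,"ry":0.0,"rz":0.0},{"tx":0.0,"ty":-0.1,"tz":0.0,"rx":0.0,"ry":0.0,"rz":0.0},{"tx":0.0,"ty":-0.1,"tz":0.0,"rx":0.0,"ry":0.0,"rz":0.0}], "claw": 1.0, "force": 60}}

```text
time: 9.1
tool_pos: [0.5259, -0.0101, 0.1617]
ee_rot: [3.116, -0.398, -0.001]
ft_force: [0.2, -0.9, -0.1]
gripper_width: 0.0262
gripper_force: 58.9
```

{"fn": "move_arm", "kwargs": {"moves": [{"tx":0.0,"ty":0.0,"tz":-0.15,"rx":0.0,"ry":0.0,"rz":0.0},{"tx":0.0,"ty":0.0,"tz":-0.3,"rx":0.0,"ry":0.0,"rz":0.0},{"tx":0.0,"ty":0.0,"tz":-0.45,"rx":0.0,"ry":0.0,"rz":0.0},{"tx":0.0,"ty":0.0,"tz":-0.55,"rx":0.0,"ry":0.0,"rz":0.0},{"tx":0.0,"ty":0.0,"tz":-0.55,"rx":0.0,"ry":0.0,"rz":0.0}]}}

```text
time: 9.6
tool_pos: [0.526, -0.0101, 0.1586]
ee_rot: [3.116, -0.399, 0.003]
ft_force: [-7.8, -1.4, 27.2]
gripper_width: 0.0263
gripper_force: 62.4
```

{"fn": "move_arm", "kwargs": {"moves": [{"tx":0.0,"ty":0.0,"tz":0.1,"rx":0.0,"ry":0.0,"rz":0.0},{"tx":0.0,"ty":0.0,"tz":0.1,"rx":0.0,"ry":0.0,"rz":0.0},{"tx":0.0,"ty":0.0,"tz":0.1,"rx":0.0,"ry":0.0,"rz":0.0}]}}

```text
time: 9.9
tool_pos: [0.526, -0.0101, 0.1587]
ee_rot: [3.116, -0.399, 0.002]
ft_force: [-4.3, -1.5, 16.6]
gripper_width: 0.0264
gripper_force: 60.6
```

Run:
```python
from h import *
ims=[];Ws=[]
for i in range(4):
    im,W=cloud("scene"); ims.append(im)
    s=sense();print(s["tool_pos"],s["ft_force"])
im=np.mean(ims,0).astype(np.uint8)
a=cv2.resize(im[185:225,305:355],None,fx=8,fy=8,interpolation=cv2.INTER_CUBIC)
b=cv2.resize(np.load("scene0.npz")["im"][170:210,290:340],None,fx=8,fy=8,interpolation=cv2.INTER_CUBIC)
cv2.imwrite("pics/cmp.png",cv2.convertScaleAbs(np.hstack([b,a]),alpha=1.8)[...,::-1])
```

```text
[ 0.5259865  -0.01005677  0.15875919] [-4.52650012 -0.85194207 17.64944102]
[ 0.52598393 -0.01006848  0.15872985] [-5.74569703 -1.07245875 17.21079297]
[ 0.52596343 -0.01004493  0.1587282 ] [-5.12710525 -1.46521261 17.35706615]
[ 0.52597155 -0.01006442  0.15875053] [-4.61910454 -0.40528221 17.27136562]
```

View pics/cmp.png

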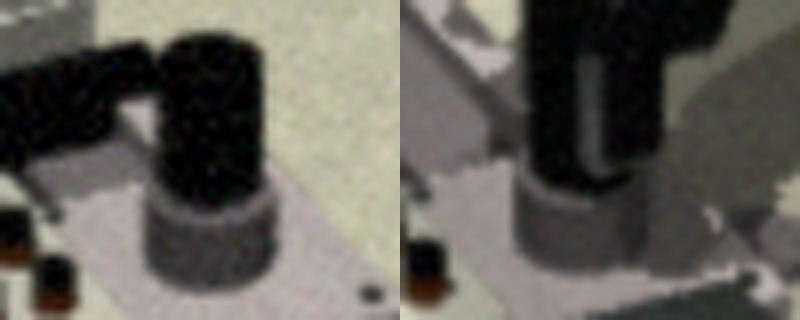

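The knob is on a hard stop: 17 N, with almost no movement as the load changes. The right-hand crop shows it seated on the collar rim at about (590,195). Slide travel is about 55 mm.

```bash
python3 -c "
from cell import *
print(close_job())"
```

```text
the job is handed in; nothing more can be done
None
```

I moved the slide about 55 mm to the next hole, where the pin dropped in, and handed the job in with the gripper still holding the knob down on its collar at about 17 N.

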